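Date-code a pastry carton and hold the lever

ROBOT

A 6-joint arm with a two-finger parallel gripper is mounted at the origin on the work surface. World frame = base frame: x ahead of the robot, y to its left, z up, the work surface at z = 0. Lengths are in mm, angles in rad, forces in N, time in s.
With the tool pointing down it reaches from about 275 to 1000 mm from the base axis. Payload 8.4 kg.
Tool frame: the origin (TCP) lies on the centre line of the jaws, within the pads' length; the fingertips stand r.tip_reach ahead of it and the grasp point (between the pads) lies 11 mm behind it (r.tip_reach is the distance from the TCP to the fingertips, in mm); z points along the fingers, y is the line along which they close (so a half turn about z gives the same grasp; the last joint's range is limited). The gripper opens to 85 mm and grips with 20 to 120 N. Pads are 22 mm wide; open, the fingers measure 114 mm over their backs; the gripper's body (76 mm by 85 mm) begins 54 mm behind the grasp point. The pads swing forward as they close: fully open they stand 13 mm farther back than shut.
Start: joints at [-1.197, 0.353, 1.633, -0, 1.155, -0.002], TCP at [229.384, -581.387, 239.281] pointing down, gripper open.
Joint ranges: [-2.63, 2.63], [-0.92, 2.1], [0.06, 2.66], [-1.3, 4.44], [0, 2.69], [-3.02, 3.02]. Speed limits (rad/s): [2.22, 2.22, 2.79, 3.14, 3.14, 3.14].

INTERFACE

Orientations are given as [roll, pitch, yaw] about the fixed x, y, z axes, in that order (R = Rz(yaw) Ry(pitch) Rx(roll)).
In Python, from rig import r gives the robot as it stands.
- The arm moves only by the tool carry_out, never from a script. Its argument "targets" is a list of rows, each an object with "dp": the shift along the tool's x, y, z in mm, a list of three; "yaw": the turn about the tool's z in degrees. A call has 1 to 12 rows; each row is the pose to reach, as a shift and turn from the pose commanded when the call began, along the tool's axes at that moment; what a row does not reach only later rows make up. A row lasts 1/8 s, in which the tool goes at most 62.5 mm and 10.7 degrees, less where a joint would pass 70% of its speed; a pose out of reach is approached as far as the arm can. A call with a gripper value outside its range is refused whole. "fingers" is the opening, from -1 (shut) to 1 (fully open), so that 0 is half open, set as the call begins (left out, the last holds). The fingers move at their own pace and stop on an object; "grip_force" is the grip in N (left out, the last holds). Time passes only in rows, so rows that repeat a pose let the fingers close. It gives the time, the measured TCP pose, the force, the opening and the grip force at its end, in the units of the state.
- r.sense(): the state, without advancing time (a new reading comes with each control period).
- r.grab_frame(name): name is "scene" or "top" or "wrist"; returns the picture (400x640x3 uint8, red, green, blue); there is no depth.
- r.get_calibration(name): a dict with "fx", "fy", "cx", "cy" (pixels), "dist_coeffs" ([k1, k2, p1, p2, k3] as OpenCV has them; the pictures are not rectified), "rvec" (rotation vector, rad) and "tvec" (3), from world to camera coordinates, as OpenCV has them. Camera axes: x right, y down, z forward; pixel columns grow to the right and rows downward; lengths in mm; the calibration is good to about 2 mm. A picture is of the moment at which its call begins: read the wrist's pose just before it. get_calibration takes no time and is no camera call; for the wrist camera it gives the pose at the moment of the call.
- r.sign_off(): hands the job in; it is judged then, once.
The state is a dict: "clock": time; "qpos": joint angles; "qvel": joint speeds; "joint_efforts": joint torques, N m; "eef_pos": TCP position; "tcp_rot": TCP orientation; "contact_force": force on the tool from outside, world axes, zero at the start; "wrist_torque": the same for the moment, N m; "opening": opening from 0.0 (shut) to 1.0 (fully open); "grasp_force": force on a finger pad.
Only numpy, scipy, OpenCV 4.12 (cv2) and the standard library are available. Lean on these libraries where they do the work, as an engineer would, in place of code of your own. Each camera call takes 0.05 s, during which the arm holds its last target. There are 200 camera calls.

TASK

Put the orange carton on the bed of the date coder, with its white date panel squarely under the brass type block, and let go of it. Then take the black lever grip and bring it down without jerking until the type block is on the panel and pushed up about 4 mm into its sprung holder, and keep it pressed there: the program finishes while the gripper is still holding the lever down. Do not crush the carton or tip it over, and leave the brown carton and the jam jar where they are.

Things in the scene. Friction and masses are not known exactly. Their poses are not given: they have to be found in the camera images.
- coder: Hand-lever date coder, bolted down, 205 deep, 130 wide, 265 mm tall, turned up to 0.25 rad. Origin on the table straight below the type block; x to its back (column), y to its left seen from the front. Steel bed 30 mm above the table, x -46 to +50, y -46 to +75 mm. The throat is open at the left: the carton comes in from +y, lying along the machine's y with its date end to the right (-y).
- head_low (a point): Centre of the underside of the coder's white head, 105 mm above the table; axes as the coder. The head is 60 mm wide (y -30 to +30 mm from the coder's origin), from x -32 mm back to the column (x +55 to +115 mm, 60 mm wide), and with the black ribbon reels 265 mm tall. A gripper working beside it must keep to y above +30 mm.
- back_guide (a point): Top edge of the low aluminium back guide on the bed, 44 mm above the table, on its front face at x = +29.5 mm (it runs y -46 to +45 mm). An end stop as high stands at the right, its left face at y = -30 mm. With the date panel on the spot the carton is 1.5 mm clear of the guide and 3 mm clear of the stop; it need not touch them.
- print_spot (a point): Point on the bed's upper face straight below the type block, 30 mm above the table, fixed to the coder, axes as coder.
- type_face (a point): Centre of the underside of the brass type block (24 x 16 mm, the longer side along the coder's x). At rest it is 70 mm above the table, that is 40 mm above the bed and 16 mm above the top of a carton on the bed. It moves straight down with the ram.
- lever (a joint): Lever angle, rad: 0 at rest (pointing to the front, 0.55 rad above level), growing as it goes down, stop at 1.04. A return spring lifts it when let go (about 3 to 8 N at the grip). It drives the ram 25 mm down per rad, so the type block meets a carton on the bed at about 0.64 rad and is pushed in 4 mm at about 0.80 rad.
- lever_pivot (a point): Pivot of the lever, fixed to the coder: x +25 mm, y -60 mm, 150 mm above the table in the coder's frame; its axis runs along the coder's y. The grip's middle swings round it at 165 mm.
- lever_grip (a point): Middle of the black round lever grip, 24 mm thick, 80 mm long along the lever, at the machine's front right. 236 mm above the table at rest, about 109 mm with the lever at 0.80 rad. Can be pinched from above, fingers either side (closing along the coder's y), and turns between the fingers as it swings.
- type_block (a joint): How far the type block is pushed up into its holder, in m: 0 hanging free, 0.008 solid. Spring: 3 N at 0, and 2.5 N more for each mm (about 13 N at 4 mm).
- carton_center (a point): Centre (half-way up) of the orange carton with a dark brown band: 160 x 56 x 24 mm, rigid, about 120 g. Its x runs along the length towards the end that has the white date panel, z up. It lies flat on the table. To clear the coder's head hold it across its 56 mm width near the plain end, some 40 mm from the centre (-x), with a firm grip.
- date_panel (a point): Centre of the white date panel (40 x 34 mm) on top of the orange carton, 53 mm from the carton's centre towards +x; axes as the carton.
- brown_carton_center (a point): Centre of the dark brown carton with an orange band, same size as the orange one, lying flat on the table; not to be disturbed.
- jam_jar: Jam jar, 68 mm across and 95 mm tall, origin at the centre of its underside; not to be disturbed.
Mind the look-alikes: they are no part of the job. Leave any pink or purple look-alike of the part that bears carton_center alone.

How it is judged:
By the outcome, as a careful person would: the job done as asked, in the order asked, and still so for the second after the job is handed in, while the arm keeps its last pose, push and grip.
It also fails if it takes over 67 s, if anything falls off the work surface, if the arm or the gripper's body presses on something with over 40 N, if the wrist force passes 120 N, or if a joint passes its speed limit or range.

## Working session

There is one attempt and no reset: what is moved stays moved. The work goes in short steps, Python scripts to look and compute and a tool call to move; the robot and the scene stay as the last step left them, time stands still between calls to the robot, and variables do not carry over. Pictures are saved under pics/ and viewed, at most 10 in all, crops included, and the job is handed in when it is done.

Besides the shell and the picture viewer there is one more tool, called after ">>>" as name(argument=value, ...), one argument or row to a line, values as JSON. carry_out: Moves the arm, as the interface text tells. Its arguments: {"type":"object","properties":{"targets":{"type":"array","items":{"type":"object","properties":{"dp":{"type":"array","items":{"type":"number"}},"yaw":{"type":"number"}}}},"fingers":{"type":"number"},"grip_force":{"type":"number"}},"required":["targets"]}

```bash
mkdir -p pics; ls; python3 - <<'E'
from rig import r
import cv2,numpy as np
for n in("scene","top"):
    f=r.grab_frame(n); cv2.imwrite(f"pics/{n}0.png",f[:,:,::-1]); 
    c=r.get_calibration(n); print(n,{k:np.round(v,3).tolist() for k,v in c.items()})
s=r.sense(); print(s, r.tip_reach)
E
```

```text
pics
scene {'fx': 395.68, 'fy': 395.68, 'cx': 315.403, 'cy': 200.66, 'dist_coeffs': [0.026, 0.0, 0.0, 0.0, 0.0], 'rvec': [2.256, 0.612, -0.253], 'tvec': [-394.736, -93.494, 1414.967]}
top {'fx': 393.638, 'fy': 393.638, 'cx': 324.496, 'cy': 198.222, 'dist_coeffs': [-0.044, 0.0, 0.0, 0.0, 0.0], 'rvec': [2.163, -2.15, 0.151], 'tvec': [-82.606, 515.648, 1011.887]}
{'clock': 0.1, 'qpos': array([-1.19737898e+00,  3.53578049e-01,  1.63406371e+00, -2.71852821e-05,
        1.15518016e+00, -2.40495421e-03]), 'qvel': array([ 0.00098689, -0.00188234, -0.00172211, -0.00097723, -0.00010403,
        0.00127883]), 'joint_efforts': array([-3.96745054e-04, -6.06357551e+01, -3.42819858e+01,  6.57558104e-06,
        3.82112587e-03, -1.19716514e-06]), 'eef_pos': array([ 229.23714484, -580.9983535 ,  238.63557774]), 'tcp_rot': array([-3.14036333e+00,  2.19010325e-05,  3.75833308e-01]), 'contact_force': array([-0.51118645,  0.26217786,  0.60054902]), 'wrist_torque': array([-0.04769244, -0.01676521,  0.03673455]), 'grasp_force': 0.0, 'opening': 0.9988172912670389} 8.0
```

View pics/scene0.png

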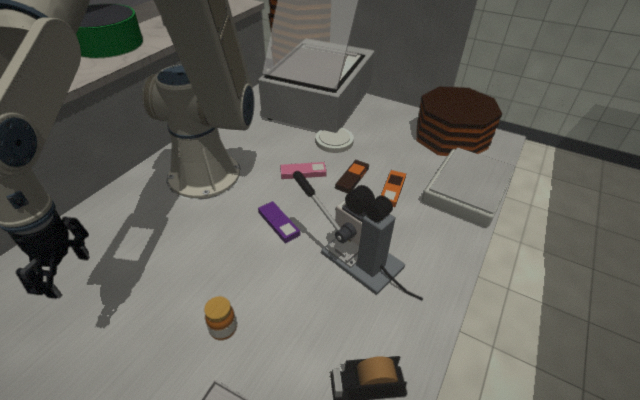

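View pics/top0.png

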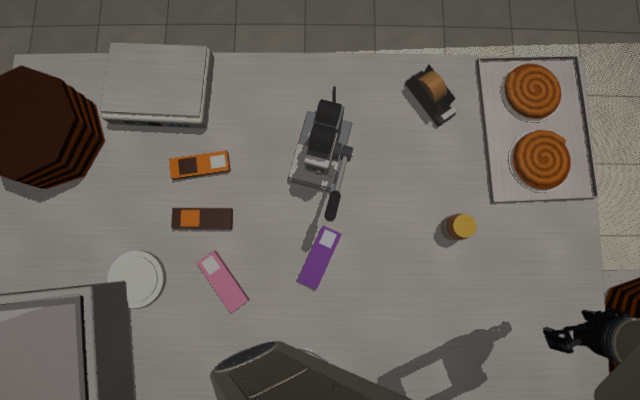

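The two pictures show several cartons. In the top view they are orange with a dark band (200,165), brown (202,219), pink (222,281) and purple (319,257). The orange one with the white panel at (217,161) fits the description. The coder is at about (323,150), its lever grip at (332,206) and the jar at (461,227). I'll confirm with one enlarged crop.

```bash
cat > h.py <<'E'
from rig import r
import cv2,numpy as np
def cal(n):
    c=r.get_calibration(n); K=np.array([[c['fx'],0,c['cx']],[0,c['fy'],c['cy']],[0,0,1.]])
    return K,np.array(c['dist_coeffs'],float),np.array(c['rvec'],float),np.array(c['tvec'],float)
def plane(C,px,z):
    K,d,rv,tv=C; R=cv2.Rodrigues(rv)[0]; o=-R.T@tv
    u=cv2.undistortPoints(np.array(px,float).reshape(-1,1,2),K,d)[:,0]
    D=np.c_[u,np.ones(len(u))]@R
    return o+D*((z-o[2])/D[:,2])[:,None]
def proj(C,P):
    K,d,rv,tv=C; return cv2.projectPoints(np.array(P,float).reshape(-1,1,3),rv,tv,K,d)[0][:,0]
def tri(Cs,pxs):
    A=np.zeros((3,3));b=np.zeros(3)
    for C,p in zip(Cs,pxs):
        K,d,rv,tv=C;R=cv2.Rodrigues(rv)[0];o=-R.T@tv
        u=cv2.undistortPoints(np.array(p,float).reshape(1,1,2),K,d)[0,0];D=R.T@np.r_[u,1];D/=np.linalg.norm(D)
        M=np.eye(3)-np.outer(D,D);A+=M;b+=M@o
    return np.linalg.solve(A,b)
E
python3 - <<'E'
from h import *
f=cv2.imread("pics/top0.png"); C=cal("top")
a=cv2.resize(f[140:190,160:240],(800,500),interpolation=cv2.INTER_CUBIC)[:,:]
a=cv2.resize(f[145:185,160:240],(480,240),interpolation=cv2.INTER_CUBIC)
b=cv2.resize(f[80:230,275:365],(360,600),interpolation=cv2.INTER_CUBIC)
im=np.zeros((600,800,3),np.uint8); im[:600,:360]=b; im[:220,360:800]=cv2.resize(a,(440,220))
g=cv2.imread("pics/scene0.png")[155:305,285:430]; g=cv2.resize(g,(367,380),interpolation=cv2.INTER_CUBIC); im[220:,360:727]=g
cv2.imwrite("pics/crop.png",im)
hsv=cv2.cvtColor(f,cv2.COLOR_BGR2HSV)
m=((hsv[...,0]>3)&(hsv[...,0]<20)&(hsv[...,1]>150)&(hsv[...,2]>60)).astype(np.uint8)
m[:140]=0;m[190:]=0;m[:,:160]=0;m[:,240:]=0
# fill hull
c=np.vstack(cv2.findContours(m,0,2)[0]); print(cv2.minAreaRect(c))
w=((hsv[...,1]<70)&(hsv[...,2]>150)).astype(np.uint8)
roi=np.zeros_like(w);cv2.fillConvexPoly(roi,cv2.convexHull(c),1);w&=roi
M=cv2.moments(w,True);pc=(M['m10']/M['m00'],M['m01']/M['m00']);print("panel px",pc,M['m00'])
box=cv2.boxPoints(cv2.minAreaRect(c));Pb=plane(C,box,24);print(Pb.round(1),Pb.mean(0))
print("panel",plane(C,[pc],24))
print("jar/brown/purple/pink",plane(C,[(461,227),(202,219),(319,257),(222,281)],24).round(0))
E
```

```text
((198.79002380371094, 164.53001403808594), (20.50609588623047, 59.1141242980957), 81.8698959350586)
panel px (217.23239436619718, 160.83802816901408) 142.0
[[624.2 348.4  24. ]
 [648.2 188.5  24. ]
 [591.7 178.4  24. ]
 [567.9 337.   24. ]] [607.98628879 263.07375544  24.        ]
panel [[618.35633418 212.93916465  24.        ]]
jar/brown/purple/pink [[ 442. -446.   24.]
 [ 459.  247.   24.]
 [ 361.  -66.   24.]
 [ 297.  188.   24.]]
```

View pics/crop.png

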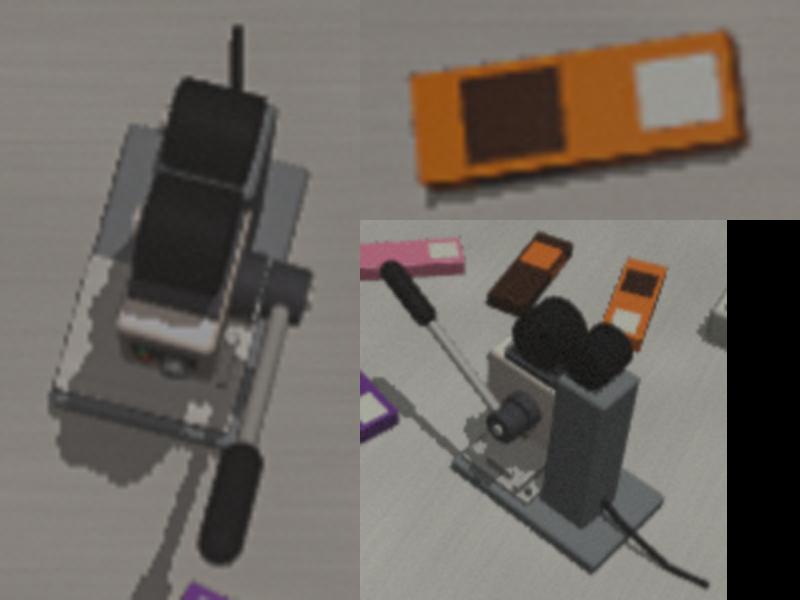

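The crop confirms the target: orange carton, dark brown band, white panel at its right end. Next I'll make a rough estimate of the coder pose and find where the wrist camera sits.

```bash
python3 - <<'E'
from h import *
C=cal("top");S=cal("scene")
ct=lambda x,y:(275+x/4-.4,80+y/4-.4)
cs=lambda x,y:(285+(x-360)*145/367-.3,155+(y-220)*150/380-.3)
print("grip",tri([C,S],[ct(231,505),cs(408,292)]), plane(C,[ct(231,505)],236))
print("grip ends",tri([C,S],[ct(220,550),cs(391,270)]),tri([C,S],[ct(243,455),cs(428,316)]))
print("front bed edge z30",plane(C,[ct(50,395),ct(232,437)],30))
print("back base edge z0..",plane(C,[ct(130,125),ct(310,170)],8))
print("headtop front edge",tri([C,S],[ct(118,333),cs(489,345)]))
W=cal("wrist");R=cv2.Rodrigues(W[2])[0];s=r.sense()
from scipy.spatial.transform import Rotation as Ro
T=Ro.from_euler('xyz',s['tcp_rot']).as_matrix()
o=-R.T@W[3]
print("cam in tool",T.T@(o-s['eef_pos']),"\n",T.T@R.T.round(3),W[0])
E
```

```text
grip [473.23180727 -94.74682927 236.54862456] [[472.99075094 -94.97626489 236.        ]]
grip ends [448.42210497 -88.32202112 250.49407956] [ 501.84644008 -101.92906796  222.41655826]
front bed edge z30 [[ 569.93319814   21.09932624   30.        ]
 [ 542.16895708 -101.23484382   30.        ]]
back base edge z0.. [[ 767.37043619  -29.56957683    8.        ]
 [ 735.50907959 -156.12566116    8.        ]]
headtop front edge [564.82507436 -42.35990899 169.58933944]
cam in tool [  66.93208364    0.27608344 -135.1921091 ] 
 [[ 2.97301230e-05 -9.64698974e-01 -2.62747916e-01]
 [ 9.99794952e-01  6.57803998e-04 -3.71211289e-04]
 [-2.29069129e-04 -2.61979879e-01  9.65006940e-01]] [[284.89393949   0.         324.40131241]
 [  0.         284.89393949 199.42042587]
 [  0.           0.           1.        ]]
```

>>> carry_out(
  targets=[
    {"dp":[0,0,-60],"yaw":0},
    {"dp":[40,-30,-110],"yaw":-5},
    {"dp":[90,-70,-160],"yaw":-12},
    {"dp":[135,-110,-161],"yaw":-20},
    {"dp":[180,-150,-161],"yaw":-28},
    {"dp":[225,-190,-161],"yaw":-36},
    {"dp":[270,-225,-161],"yaw":-44},
    {"dp":[315,-260,-161],"yaw":-52},
    {"dp":[360,-300,-161],"yaw":-54.5},
    {"dp":[405,-340,-161],"yaw":-54.5},
    {"dp":[450,-375,-161],"yaw":-54.5},
    {"dp":[495,-412,-161],"yaw":-54.5},
  ],
)

```text
clock: 1.6
eef_pos: [539.2, -14.6, 400.1]
tcp_rot: [-3.142, 0.0, 1.327]
contact_force: [0.7, -0.6, 0.1]
opening: 1.0
grasp_force: 0.0
```

>>> carry_out(
  targets=[
    {"dp":[21,-45,0],"yaw":0},
    {"dp":[21,-45,0],"yaw":0},
    {"dp":[21,-45,0],"yaw":0},
    {"dp":[21,-45,0],"yaw":0},
  ],
)

```text
clock: 2.1
eef_pos: [500.4, 14.1, 400.3]
tcp_rot: [3.141, 0.0, 1.326]
contact_force: [1.0, 0.2, -0.1]
opening: 0.999
grasp_force: 0.0
```

```bash
python3 - <<'E'
from h import *
C=cal("wrist");s=r.sense();f=r.grab_frame("wrist");cv2.imwrite("pics/w1.png",f[:,:,::-1])
np.savez("w1.npz",**{k:v for k,v in zip("Kdrt",C)})
print(s['clock'],s['eef_pos'],s['tcp_rot'],s['qpos'])
E
```

```text
2.1 [500.4248208   14.09094682 400.30603219] [3.14128514e+00 7.48048716e-05 1.32604987e+00] [ 2.52573011e-02  3.37904798e-02  1.67672722e+00 -1.55642977e-04
  1.43079854e+00  2.70025440e-01]
```

View pics/w1.png

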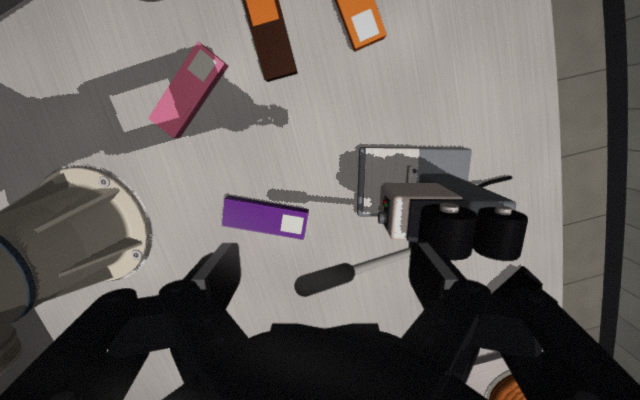

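```bash
python3 - <<'E'
from h import *
z=np.load("w1.npz");W=[z[k] for k in "Kdrt"];C=cal("top")
f=cv2.imread("pics/w1.png")
im=cv2.resize(f[135:305,285:485],(800,680),interpolation=cv2.INTER_CUBIC)[:600]
cv2.imwrite("pics/c2.png",im)
print("FL corner",plane(W,[(357.5,146.5),(357.5,214)],30))
print("grip",tri([W,C],[(324.5,279.5),(332.5,206)]))
def L(p):
    a=-13.6*np.pi/180;c,s=np.cos(a),np.sin(a);return [599.8+c*p[0]-s*p[1],-63.8+s*p[0]+c*p[1],p[2]]
for p in [(-46,75,30),(-46,-46,30),(50,75,30),(29.5,45,44),(-32,30,105),(-32,-30,105),(-115.7,-60,236)]: print(p,proj(W,[L(p)])[0].round(1),(4*(proj(W,[L(p)])[0]-[285,135])).round())
E
```

```text
FL corner [[563.68433653  24.21390338  30.        ]
 [537.15848839 -97.42653889  30.        ]]
grip [473.2436016  -95.57004716 236.3457991 ]
(-46, 75, 30) [363.  147.7] [312.  51.]
(-46, -46, 30) [361.3 213.3] [305. 313.]
(50, 75, 30) [417.3 147.5] [529.  50.]
(29.5, 45, 44) [406.9 165.6] [488. 122.]
(-32, 30, 105) [377.7 181.3] [371. 185.]
(-32, -30, 105) [376.1 218.2] [365. 333.]
(-115.7, -60, 236) [323.8 278.7] [155. 575.]
```

View pics/c2.png

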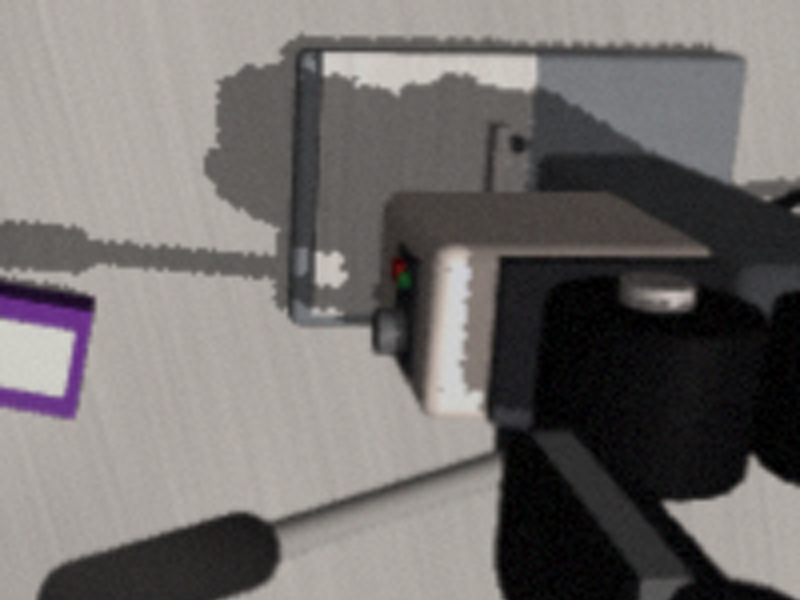

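The crop shows the bed's bright left edge from (320,53) to (537,52), the guide's end near (492,125) and the head's front-left lower corner near (385,193). That puts the coder about 3 mm from my estimate, so I'll look from closer to refine it.

>>> carry_out(
  targets=[
    {"dp":[43,36,40],"yaw":0},
    {"dp":[86,71,90],"yaw":0},
    {"dp":[86,71,130],"yaw":0},
    {"dp":[86,71,150],"yaw":0},
    {"dp":[86,71,150],"yaw":0},
    {"dp":[86,71,150],"yaw":0},
    {"dp":[86,71,150],"yaw":0},
  ],
)

```text
clock: 3.02
eef_pos: [590.5, 80.9, 251.9]
tcp_rot: [3.139, -0.001, 1.326]
contact_force: [0.6, -0.3, 0.3]
opening: 1.002
grasp_force: 0.0
```

```bash
python3 - <<'E'
from h import *
C=cal("wrist");s=r.sense();f=r.grab_frame("wrist");cv2.imwrite("pics/w2.png",f[:,:,::-1])
np.savez("w2.npz",**{k:v for k,v in zip("Kdrt",C)})
print(s['clock'],s['eef_pos'],s['tcp_rot'])
def L(p):
    a=-13.6*np.pi/180;c,s=np.cos(a),np.sin(a);return [599.8+c*p[0]-s*p[1],-63.8+s*p[0]+c*p[1],p[2]]
ps=[(-46,75,30),(50,75,30),(29.5,45,44),(-32,30,105),(-32,-30,105),(-46,-46,30)]
q=proj(C,[L(p) for p in ps]); x0,y0=(q[:3].min(0)-[20,15]).astype(int); print(x0,y0)
for p,u in zip(ps,q): print(p,u.round(1),((u-[x0,y0])*5).round())
cv2.imwrite("pics/c3.png",cv2.resize(f[y0:y0+120,x0:x0+160,::-1],(800,600),interpolation=cv2.INTER_CUBIC))
E
```

```text
3.025 [590.49009869  80.87494894 251.91686194] [ 3.13919804e+00 -9.88842284e-04  1.32649309e+00]
301 207
(-46, 75, 30) [321.6 223.4] [103.  82.]
(50, 75, 30) [393.5 222.8] [463.  79.]
(29.5, 45, 44) [379.2 248.1] [391. 205.]
(-32, 30, 105) [334.  283.9] [165. 385.]
(-32, -30, 105) [333.8 328.3] [164. 607.]
(-46, -46, 30) [322.4 301.9] [107. 475.]
```

View pics/c3.png

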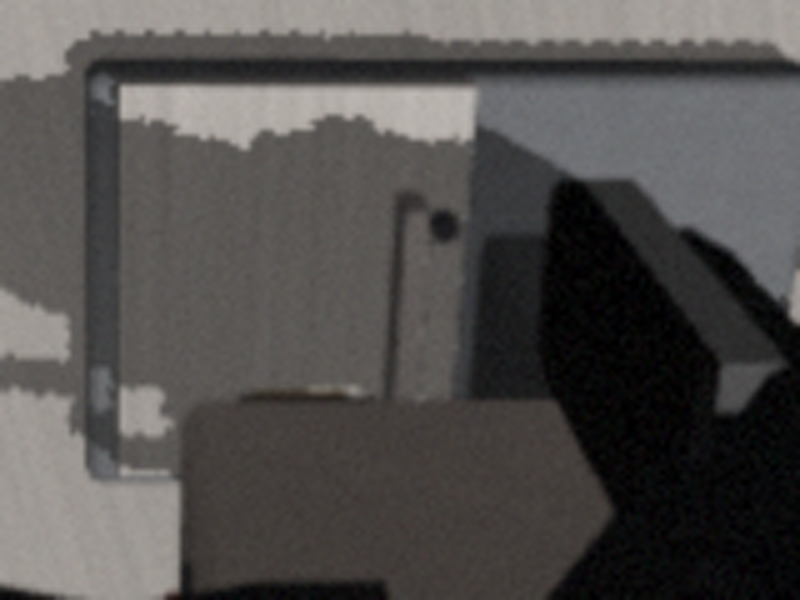

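```bash
python3 - <<'E'
from h import *
z=np.load("w2.npz");W=[z[k] for k in "Kdrt"]
c=lambda p:(301+p[0]/5-.4,207+p[1]/5-.4)
loc=[(-46,75,30),(50,75,30),(-46,-46,30),(29.5,45,44)]
px=[c(p) for p in [(119,84),(477,85),(119,473),(410,200)]]
P=np.array([plane(W,[u],l[2])[0,:2] for u,l in zip(px,loc)]);l=np.array(loc)[:,:2]
print(P.round(1))
a,b=P[2]-P[0],P[1]-P[0];print("yaw",np.degrees(np.arctan2(a[0],-a[1]))*-1,np.degrees(np.arctan2(b[1],b[0])))
from scipy.optimize import least_squares
def T(v):
    C,S=np.cos(v[2]),np.sin(v[2]);return l@np.array([[C,S],[-S,C]])+v[:2]
s=least_squares(lambda v:(T(v)-P).ravel(),[600,-64,-.237]);print(s.x,np.degrees(s.x[2]),(T(s.x)-P).round(1))
# same with first wrist view
z=np.load("w1.npz");W=[z[k] for k in "Kdrt"]
c=lambda p:(285+p[0]/4-.4,135+p[1]/4-.4)
px=[c(p) for p in [(320,52),(537,53),(318,318),(500,125)]]
P=np.array([plane(W,[u],k[2])[0,:2] for u,k in zip(px,loc)])
s=least_squares(lambda v:(T(v)-P).ravel(),[600,-64,-.237]);print(s.x,np.degrees(s.x[2]),(T(s.x)-P).round(1))
E
```

```text
[[576.3  19. ]
 [669.   -4.6]
 [547.4 -97.3]
 [643.8 -26.1]]
yaw 13.983464030023937 -14.278741191796659
[ 6.03206437e+02 -6.41565429e+01 -2.43273211e-01] -13.938528236831644 [[ 0.3  0.8]
 [ 0.8  1.2]
 [ 0.1 -0.5]
 [-1.1 -1.5]]
[ 6.03938587e+02 -6.54451267e+01 -2.24661146e-01] -12.872135461804273 [[ 0.4 -1.4]
 [ 0.7  0.5]
 [-0.2  0.6]
 [-0.9  0.4]]
```

>>> carry_out(
  targets=[
    {"dp":[50,-9,0],"yaw":-6},
    {"dp":[105,-20,0],"yaw":-12},
    {"dp":[160,-30,0],"yaw":-18},
    {"dp":[205,-39,0],"yaw":-22.5},
    {"dp":[219,-42,0],"yaw":-22.5},
    {"dp":[219,-42,0],"yaw":-22.5},
    {"dp":[219,-42,0],"yaw":-22.5},
    {"dp":[219,-42,0],"yaw":-22.5},
  ],
)

```text
clock: 4.08
eef_pos: [602.0, 302.4, 250.5]
tcp_rot: [3.141, 0.0, 1.718]
contact_force: [-0.2, -0.7, 0.7]
opening: 0.999
grasp_force: 0.0
```

```bash
cat > meas.py <<'E'
from h import *
def carton(f,C,z):
    hsv=cv2.cvtColor(f,cv2.COLOR_RGB2HSV)
    m=((hsv[...,0]>5)&(hsv[...,0]<20)&(hsv[...,1]>150)&(hsv[...,2]>90)).astype(np.uint8)
    n,lab,st,_=cv2.connectedComponentsWithStats(m);i=1+np.argmax(st[1:,4]);c=cv2.convexHull(np.vstack(cv2.findContours((lab==i).astype(np.uint8),0,2)[0]))
    roi=np.zeros_like(m);cv2.fillConvexPoly(roi,c,1)
    w=((hsv[...,1]<70)&(hsv[...,2]>110)).astype(np.uint8)&cv2.erode(roi,np.ones((3,3)))
    n,lab,st,cen=cv2.connectedComponentsWithStats(w);i=1+np.argmax(st[1:,4]);pc=np.vstack(cv2.findContours((lab==i).astype(np.uint8),0,2)[0])
    # metric on plane
    Pc=plane(C,c.reshape(-1,2),z)[:,:2].astype(np.float32);Pp=plane(C,pc.reshape(-1,2),z)[:,:2].astype(np.float32)
    return cv2.minAreaRect(Pc),cv2.minAreaRect(Pp),cv2.minAreaRect(c),cv2.minAreaRect(pc)
E
python3 - <<'E'
from meas import *
C=cal("wrist");s=r.sense();f=r.grab_frame("wrist");cv2.imwrite("pics/w3.png",f[:,:,::-1])
print(s['clock'],s['eef_pos'],s['tcp_rot'])
for x in carton(f,C,24): print(x)
E
```

```text
4.075 [601.98684563 302.39028947 250.54567752] [3.14147716e+00 1.74467913e-04 1.71799485e+00]
((609.83447265625, 265.0107727050781), (55.55696105957031, 158.20846557617188), 8.612472534179688)
((618.4061889648438, 212.136474609375), (33.37921142578125, 38.611995697021484), 8.430449485778809)
((325.5, 200.5), (115.0, 43.0), 90.0)
((326.0, 241.0), (26.0, 24.0), 90.0)
```

View pics/w3.png

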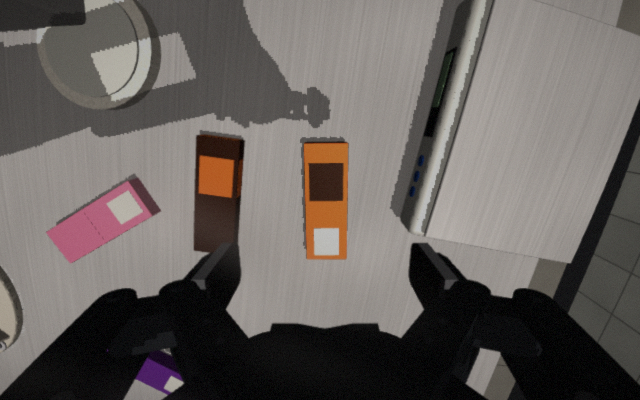

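Carton in the frame: centre pixel (325,200), panel (326,241). In world coordinates its centre is (609.8, 265.0) and its yaw is -81.5°, which agrees with the top camera. Descending to grasp.

>>> carry_out(
  targets=[
    {"dp":[2,2,50],"yaw":0},
    {"dp":[2,2,100],"yaw":0},
    {"dp":[2,2,150],"yaw":0},
    {"dp":[2,2,190],"yaw":0},
    {"dp":[2,2,215],"yaw":0},
    {"dp":[2,2,230],"yaw":0},
    {"dp":[2,2,238],"yaw":0},
    {"dp":[2,2,238],"yaw":0},
    {"dp":[2,2,238],"yaw":0},
  ],
  fingers=1,
)

```text
clock: 5.25
eef_pos: [604.2, 306.4, 13.4]
tcp_rot: [3.14, -0.001, 1.72]
contact_force: [-0.3, -0.0, -0.7]
opening: 0.993
grasp_force: 0.0
```

>>> carry_out(
  targets=[
    {"dp":[0,0,0],"yaw":0},
    {"dp":[0,0,0],"yaw":0},
    {"dp":[0,0,0],"yaw":0},
    {"dp":[0,0,0],"yaw":0},
    {"dp":[0,0,0],"yaw":0},
    {"dp":[0,0,0],"yaw":0},
    {"dp":[0,0,0],"yaw":0},
    {"dp":[0,0,0],"yaw":0},
  ],
  fingers=-1,
  grip_force=50,
)

```text
clock: 6.25
eef_pos: [604.0, 306.3, 13.2]
tcp_rot: [3.14, -0.0, 1.72]
contact_force: [-0.4, -0.6, 6.0]
opening: 0.639
grasp_force: 54.0
```

>>> carry_out(
  targets=[
    {"dp":[0,0,-20],"yaw":0},
    {"dp":[0,0,-47],"yaw":0},
    {"dp":[-10,2,-47],"yaw":4},
    {"dp":[-30,5,-47],"yaw":9},
    {"dp":[-55,9,-47],"yaw":14},
    {"dp":[-80,13,-47],"yaw":18},
    {"dp":[-105,17,-47],"yaw":21},
    {"dp":[-125,20,-47],"yaw":22.4},
    {"dp":[-145,23,-47],"yaw":22.4},
    {"dp":[-157,25,-47],"yaw":22.4},
    {"dp":[-157,25,-47],"yaw":22.4},
    {"dp":[-157,25,-47],"yaw":22.4},
  ],
)

```text
clock: 7.75
eef_pos: [651.3, 154.9, 59.2]
tcp_rot: [-3.141, -0.0, 1.329]
contact_force: [-0.9, -0.4, -2.0]
opening: 0.64
grasp_force: 53.5
```

```bash
python3 - <<'E'
from meas import *
C=cal("wrist");s=r.sense();f=r.grab_frame("wrist");cv2.imwrite("pics/w4.png",f[:,:,::-1])
print(s['clock'],s['eef_pos'],np.degrees(s['tcp_rot']),s['contact_force'],s['opening'])
t=cal("top");ft=r.grab_frame("top");cv2.imwrite("pics/t4.png",ft[:,:,::-1])
for x in carton(ft[:200],t,s['eef_pos'][2]-13.3+24): print(x)
h=[0,0]
E
```

```text
7.75 [651.3212321  154.93029447  59.21933957] [-1.79984006e+02 -7.07330589e-03  7.61496046e+01] [-0.93542377 -0.38784286 -2.0456914 ] 0.6404224705160612Traceback (most recent call last):
  File "<stdin>", line 5, in <module>
  File "meas.py", line 8, in carton
    n,lab,st,cen=cv2.connectedComponentsWithStats(w);i=1+np.argmax(st[1:,4]);pc=np.vstack(cv2.findContours((lab==i).astype(np.uint8),0,2)[0])
                                                         ~~~~~~~~~^^^^^^^^^^
    return _wrapfunc(a, 'argmax', axis=axis, out=out, **kwds)
    return bound(*args, **kwds)
ValueError: attempt to get argmax of an empty sequence
```

```bash
python3 - <<'E'
from meas import *
s=r.sense();t=cal("top");ft=cv2.imread("pics/t4.png")[:,:,::-1].copy()
P=s['eef_pos'];zz=P[2]-13.3+24
d=np.array([-.240,-.971])
for k in (-40,41.7,95,122): print(k,proj(t,[[P[0]+d[0]*k,P[1]+d[1]*k,zz]])[0].round(1))
m=np.zeros((400,640),np.uint8);u=proj(t,[[P[0]+d[0]*60,P[1]+d[1]*60,zz]])[0].astype(int);cv2.circle(m,tuple(u),38,1,-1);ft[m==0]=0
hsv=cv2.cvtColor(ft,cv2.COLOR_RGB2HSV)
w=((hsv[...,1]<60)&(hsv[...,2]>140)).astype(np.uint8);o=((hsv[...,0]>5)&(hsv[...,0]<20)&(hsv[...,1]>150)&(hsv[...,2]>90))
ys,xs=np.nonzero(o);print("orange px",xs.min(),xs.max(),ys.min(),ys.max(),o.sum())
w=(hsv[...,1]<60)&(hsv[...,2]>170)
n,l,st,c=cv2.connectedComponentsWithStats(w.astype(np.uint8));print(st[1:],c[1:])
E
```

```text
-40 [220.6 141.1]
41.7 [250.5 148.5]
95 [270.2 153.4]
122 [280.2 155.9]
orange px 238 282 136 166 512
[] []
```

```bash
python3 - <<'E'
import cv2,numpy as np
a=cv2.imread("pics/t4.png")[90:240,200:400];b=cv2.imread("pics/w4.png")[150:400,120:520]
im=np.zeros((600,800,3),np.uint8);im[:300,:400]=cv2.resize(a,(400,300),interpolation=2);im[:300,400:]=cv2.resize(b,(400,250))[:250].repeat(1,0) if 0 else cv2.copyMakeBorder(b,0,50,0,0,0)
im=im[:300];cv2.imwrite("pics/c4.png",im)
E
```

```text
(no output)
```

View pics/c4.png

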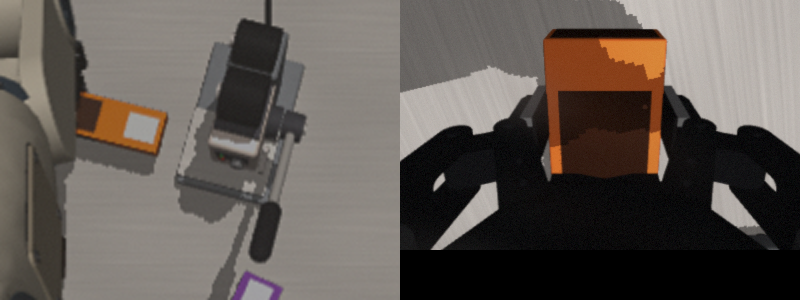

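The top view shows the carton held level, its panel at pixel (271,153), where the gripper pose predicts (270,153). Inserting.

>>> carry_out(
  targets=[
    {"dp":[0,0,10],"yaw":0},
    {"dp":[-20,0,10],"yaw":0},
    {"dp":[-45,0,10],"yaw":0},
    {"dp":[-70,0,10],"yaw":0},
    {"dp":[-90,0,10],"yaw":0},
    {"dp":[-105,0,10],"yaw":0},
    {"dp":[-117,0,10],"yaw":0},
    {"dp":[-125,0,10],"yaw":0},
    {"dp":[-127,0,10],"yaw":0},
    {"dp":[-127,0,10],"yaw":0},
    {"dp":[-127,0,10],"yaw":0},
  ],
)

```text
clock: 9.22
eef_pos: [621.2, 31.6, 49.3]
tcp_rot: [3.142, -0.0, 1.329]
contact_force: [-0.1, 0.4, -1.3]
opening: 0.644
grasp_force: 53.4
```

```bash
cat > loc.py <<'E'
from h import *
s=r.sense();O=np.array([603.3,-64.4]);a=np.radians(-13.9);ex=np.array([np.cos(a),np.sin(a)]);ey=np.array([-ex[1],ex[0]])
d=s['eef_pos'][:2]-O
print(s['clock'],"loc x,y",ex@d,ey@d,"z",s['eef_pos'][2],"yaw",np.degrees(s['tcp_rot'])[2],s['contact_force'].round(1),s['wrist_torque'].round(2),s['opening'],s['grasp_force'])
E
python3 loc.py
```

```text
9.225 loc x,y -5.7349063043499235 97.50330384758766 z 49.2502236358367 yaw 76.1604707699535 [-0.1  0.4 -1.3] [ 0.04 -0.01  0.07] 0.6435606831487258 53.41022193431854
```

>>> carry_out(
  targets=[
    {"dp":[0,2,0],"yaw":0},
    {"dp":[0,4,0],"yaw":0},
    {"dp":[-1,5,0],"yaw":0},
    {"dp":[-2,5.7,0],"yaw":0},
    {"dp":[-2.8,5.7,0],"yaw":0},
    {"dp":[-2.8,5.7,0],"yaw":0},
  ],
)

```text
clock: 9.98
eef_pos: [625.8, 27.0, 49.2]
tcp_rot: [-3.142, 0.0, 1.329]
contact_force: [0.7, 0.2, -1.3]
opening: 0.639
grasp_force: 53.5
```

```bash
python3 loc.py
```

```text
9.975 loc x,y -0.0725289327876979 94.12615296235472 z 49.246134120110725 yaw 76.12551686381502 [ 0.7  0.2 -1.3] [ 0.06 -0.06  0.01] 0.6391056439900908 53.45707833766937
```

>>> carry_out(
  targets=[
    {"dp":[0,0.5,0],"yaw":0},
    {"dp":[0,1,0],"yaw":0},
    {"dp":[0,1.5,0],"yaw":0},
    {"dp":[0,1.5,0],"yaw":0},
    {"dp":[0,1.5,0],"yaw":0},
  ],
)

```text
clock: 10.6
eef_pos: [626.4, 27.0, 48.9]
tcp_rot: [-3.139, 0.0, 1.328]
contact_force: [-3.9, 2.9, -0.9]
opening: 0.641
grasp_force: 53.6
```

```bash
python3 loc.py
```

```text
10.6 loc x,y 0.4411004401843819 94.25014975126483 z 48.94951844129101 yaw 76.09489435998763 [-3.9  2.9 -0.9] [ 0.36  0.78 -0.55] 0.6413222829112002 53.631484508514404
```

The carton touched the guide at local x of about +0.4, so its right position is about x = -1. Backing off, then a light probe of the end stop.

>>> carry_out(
  targets=[
    {"dp":[0,-1.2,0],"yaw":0},
    {"dp":[0,-2.4,0],"yaw":0},
    {"dp":[-1,-2.4,0],"yaw":0},
    {"dp":[-2,-2.4,0],"yaw":0},
    {"dp":[-2,-2.4,0],"yaw":0},
    {"dp":[-2,-2.4,0],"yaw":0},
  ],
)

```text
clock: 11.35
eef_pos: [624.6, 25.3, 49.3]
tcp_rot: [3.141, -0.0, 1.329]
contact_force: [-0.4, 0.2, -1.9]
opening: 0.648
grasp_force: 53.5
```

```bash
python3 loc.py
```

```text
11.35 loc x,y -0.8404952263276293 92.22756072654869 z 49.294610450354874 yaw 76.13173801053809 [-0.4  0.2 -1.9] [ 0.1  -0.   -0.02] 0.6476135750280589 53.46455633640289
```

>>> carry_out(
  targets=[
    {"dp":[-0.6,0,0],"yaw":0},
    {"dp":[-1.2,0,0],"yaw":0},
    {"dp":[-1.8,0,0],"yaw":0},
    {"dp":[-1.8,0,0],"yaw":0},
    {"dp":[-1.8,0,0],"yaw":0},
  ],
)

```text
clock: 11.98
eef_pos: [624.4, 24.2, 49.4]
tcp_rot: [3.141, -0.001, 1.328]
contact_force: [0.2, 4.9, -0.7]
opening: 0.64
grasp_force: 53.5
```

```bash
python3 loc.py
```

```text
11.975 loc x,y -0.8171543992651706 91.06002196912185 z 49.41840409110013 yaw 76.1133400383081 [ 0.2  4.9 -0.7] [ 0.86 -0.1  -0.1 ] 0.6403676079164509 53.54592561721802
```

>>> carry_out(
  targets=[
    {"dp":[2,0,0],"yaw":0},
    {"dp":[3.8,-0.1,0],"yaw":0},
    {"dp":[3.8,-0.1,2],"yaw":0},
    {"dp":[3.8,-0.1,4],"yaw":0},
    {"dp":[3.8,-0.1,5],"yaw":0},
    {"dp":[3.8,-0.1,5.7],"yaw":0},
    {"dp":[3.8,-0.1,5.7],"yaw":0},
  ],
)

```text
clock: 12.85
eef_pos: [624.9, 27.3, 43.5]
tcp_rot: [-3.141, 0.0, 1.329]
contact_force: [-0.4, -0.5, -1.5]
opening: 0.643
grasp_force: 53.5
```

```bash
python3 loc.py
```

```text
12.85 loc x,y -1.0591263477498103 94.1958709663738 z 43.50251404238776 yaw 76.13008723235075 [-0.4 -0.5 -1.5] [ 0.04 -0.06 -0.  ] 0.6430948446129491 53.48128616809845
```

>>> carry_out(
  targets=[
    {"dp":[0,0,0.5],"yaw":0},
    {"dp":[0,0,1],"yaw":0},
    {"dp":[0,0,1],"yaw":0},
  ],
)

```text
clock: 13.22
eef_pos: [625.0, 27.4, 43.1]
tcp_rot: [3.141, -0.0, 1.329]
contact_force: [-1.6, -0.3, 4.2]
opening: 0.64
grasp_force: 54.3
```

```bash
python3 loc.py
```

```text
13.225 loc x,y -0.946252505222045 94.32461835691585 z 43.09646684935288 yaw 76.13183706501559 [-1.6 -0.3  4.2] [-0.02  0.29  0.  ] 0.6400337379597657 54.27141845226288
```

>>> carry_out(
  targets=[
    {"dp":[0,0,0],"yaw":0},
    {"dp":[0,0,0],"yaw":0},
    {"dp":[0,0,0],"yaw":0},
    {"dp":[0,0,0],"yaw":0},
    {"dp":[0,0,0],"yaw":0},
    {"dp":[0,0,0],"yaw":0},
  ],
  fingers=1,
)

```text
clock: 13.98
eef_pos: [624.9, 27.3, 42.6]
tcp_rot: [-3.142, 0.0, 1.329]
contact_force: [-0.5, 0.0, -0.1]
opening: 0.995
grasp_force: 0.0
```

>>> carry_out(
  targets=[
    {"dp":[0,0,-10],"yaw":0},
    {"dp":[0,0,-30],"yaw":0},
    {"dp":[10,0,-70],"yaw":0},
    {"dp":[25,0,-120],"yaw":0},
    {"dp":[40,0,-170],"yaw":0},
    {"dp":[40,0,-210],"yaw":0},
    {"dp":[40,0,-210],"yaw":0},
    {"dp":[40,0,-210],"yaw":0},
  ],
)

```text
clock: 14.98
eef_pos: [634.2, 66.1, 253.2]
tcp_rot: [3.141, -0.0, 1.329]
contact_force: [0.3, -0.1, -0.8]
opening: 0.999
grasp_force: 0.0
```

```bash
python3 loc.py; python3 - <<'E'
from h import *
C=cal("wrist");f=r.grab_frame("wrist");cv2.imwrite("pics/w5.png",f[:,:,::-1]);np.savez("w5.npz",**{k:v for k,v in zip("Kdrt",C)})
a=np.radians(-13.9);O=[602.3,-64.4]
def L(p):
    c,s=np.cos(a),np.sin(a);return [O[0]+c*p[0]-s*p[1],O[1]+s*p[0]+c*p[1],p[2]]
ps=[(-28,133,54),(28,133,54),(-28,-27,54),(-46,75,30),(50,75,30),(29.5,45,44),(-32,30,105)]
q=proj(C,[L(p) for p in ps]);x0,y0=300,160
for p,u in zip(ps,q): print(p,u.round(1),((u-[x0-20,y0])*5).round())
cv2.imwrite("pics/c5.png",cv2.resize(f[y0:y0+120,x0-20:x0+140,::-1],(800,600),interpolation=cv2.INTER_CUBIC))
E
```

```text
14.975 loc x,y -1.3690597041826251 134.09465626024982 z 253.1975745174536 yaw 76.12872348074643 [ 0.3 -0.1 -0.8] [ 0.04 -0.05  0.03] 0.9993639680706271 0.0
(-28, 133, 54) [300.7 180.8] [103. 104.]
(28, 133, 54) [347.5 180.8] [337. 104.]
(-28, -27, 54) [303.3 297.2] [116. 686.]
(-46, 75, 30) [289.5 220. ] [ 47. 300.]
(50, 75, 30) [361.6 220. ] [408. 300.]
(29.5, 45, 44) [346.5 245.1] [333. 426.]
(-32, 30, 105) [295.5 280. ] [ 78. 600.]
```

View pics/c5.png

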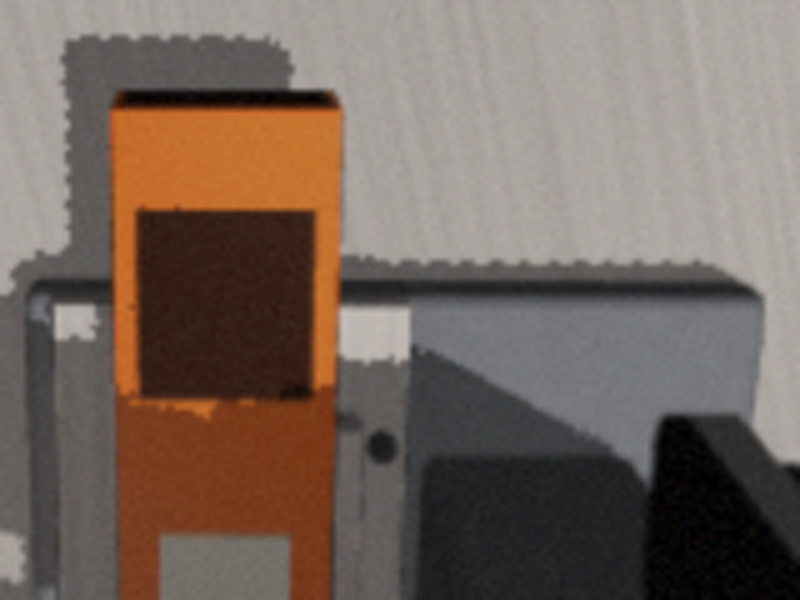

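The crop shows the carton flat and parallel to the bed, near end at (112..341,106), bed corners at (55,304) and (411,306). The carton is in place and the fingers are clear of it. Now to the lever.

>>> carry_out(
  targets=[
    {"dp":[0,0,-40],"yaw":-4},
    {"dp":[-10,-6,-77],"yaw":-12},
    {"dp":[-30,-18,-77],"yaw":-21},
    {"dp":[-55,-33,-77],"yaw":-30},
    {"dp":[-80,-48,-77],"yaw":-39},
    {"dp":[-105,-63,-77],"yaw":-48},
    {"dp":[-130,-78,-77],"yaw":-57},
    {"dp":[-155,-93,-77],"yaw":-66},
    {"dp":[-175,-105,-77],"yaw":-75},
    {"dp":[-188,-112,-77],"yaw":-83},
    {"dp":[-195,-116.4,-77],"yaw":-90},
    {"dp":[-195,-116.4,-77],"yaw":-90},
  ],
)

```text
clock: 16.52
eef_pos: [473.9, -95.5, 328.6]
tcp_rot: [-3.141, -0.002, 2.898]
contact_force: [-0.7, -0.2, 0.3]
opening: 0.993
grasp_force: 0.0
```

>>> carry_out(
  targets=[
    {"dp":[0,0,0],"yaw":0},
    {"dp":[0,0,0],"yaw":0},
  ],
)

```text
clock: 16.77
eef_pos: [474.9, -95.0, 329.3]
tcp_rot: [3.142, -0.001, 2.898]
contact_force: [-0.1, -0.3, 0.1]
opening: 0.999
grasp_force: 0.0
```

```bash
python3 loc.py; python3 - <<'E'
from h import *
t=cal("top");f=r.grab_frame("top");C=cal("wrist");w=r.grab_frame("wrist");cv2.imwrite("pics/t6.png",f[:,:,::-1]);cv2.imwrite("pics/w6.png",w[:,:,::-1])
G=[473.5,-95,236];print(proj(C,[G]),r.sense()['eef_pos'])
t0=0.55
for th in np.arange(0,.85,.1): print(round(th,2),(25-165*np.cos(t0-th)).round(1),(150+165*np.sin(t0-th)).round(1))
E
```

```text
16.775 loc x,y -117.25673137671899 -60.5434747107759 z 329.2973715056025 yaw 166.06284443611975 [-0.1 -0.3  0.1] [ 0.04 -0.02  0.01] 0.9994728287081818 0.0
[[323.79291819 201.9840966 ]] [474.93202888 -94.99761997 329.4365232 ]
0.0 -115.7 236.2
0.1 -123.6 221.8
0.2 -130.0 206.6
0.3 -134.9 190.8
0.4 -138.1 174.7
0.5 -139.8 158.2
0.6 -139.8 141.8
0.7 -138.1 125.3
0.8 -134.9 109.2
```

>>> carry_out(
  targets=[
    {"dp":[0,0,25],"yaw":0},
    {"dp":[0,0,50],"yaw":0},
    {"dp":[0,0,75],"yaw":0},
    {"dp":[0,0,92],"yaw":0},
    {"dp":[0,0,100],"yaw":0},
    {"dp":[0,0,104],"yaw":0},
    {"dp":[0,0,104],"yaw":0},
    {"dp":[0,0,104],"yaw":0},
  ],
)

```text
clock: 17.88
eef_pos: [475.1, -95.3, 226.2]
tcp_rot: [3.142, 0.001, 2.899]
contact_force: [0.1, 0.9, -0.2]
opening: 1.0
grasp_force: 0.0
```

>>> carry_out(
  targets=[
    {"dp":[0,0,0],"yaw":0},
    {"dp":[0,0,0],"yaw":0},
    {"dp":[0,0,0],"yaw":0},
    {"dp":[0,0,0],"yaw":0},
    {"dp":[0,0,0],"yaw":0},
    {"dp":[0,0,0],"yaw":0},
    {"dp":[0,0,0],"yaw":0},
    {"dp":[0,0,0],"yaw":0},
    {"dp":[0,0,0],"yaw":0},
    {"dp":[0,0,0],"yaw":0},
  ],
  fingers=-1,
  grip_force=60,
)

```text
clock: 19.12
eef_pos: [474.8, -94.8, 225.8]
tcp_rot: [3.141, -0.0, 2.899]
contact_force: [-0.7, 5.1, 4.3]
opening: 0.261
grasp_force: 58.6
```

```bash
python3 loc.py; python3 - <<'E'
from h import *
s=r.sense();print(s['eef_pos'])
E
```

```text
19.125 loc x,y -117.3984883510569 -60.388571976608716 z 225.75476751093757 yaw 166.12133745367146 [-0.7  5.1  4.3] [ 0.77  0.14 -0.08] 0.2608617695029923 58.57934653759003
[474.83232401 -94.81777307 225.75476751]
```

>>> carry_out(
  targets=[
    {"dp":[0.9,0,1.4],"yaw":0},
    {"dp":[2.5,0,4.3],"yaw":0},
    {"dp":[4.9,0,8.5],"yaw":0},
    {"dp":[7.9,0,14.4],"yaw":0},
    {"dp":[10.6,0,20.4],"yaw":0},
    {"dp":[13.1,0,26.5],"yaw":0},
    {"dp":[15.4,0,32.7],"yaw":0},
    {"dp":[17.4,0,39],"yaw":0},
    {"dp":[19.2,0,45.4],"yaw":0},
    {"dp":[20.6,0,51.8],"yaw":0},
    {"dp":[21.7,0,57.5],"yaw":0},
    {"dp":[22.4,0,61.5],"yaw":0},
  ],
)

```text
clock: 20.62
eef_pos: [453.4, -89.4, 164.3]
tcp_rot: [3.141, 0.001, 2.899]
contact_force: [-0.5, 7.1, 6.0]
opening: 0.263
grasp_force: 58.5
```

```bash
python3 loc.py
```

```text
20.625 loc x,y -139.50400868363667 -60.25981710406225 z 164.28673396355862 yaw 166.11207526239744 [-0.5  7.1  6. ] [ 1.08 -0.27 -0.06] 0.26274572031115034 58.484909534454346
```

>>> carry_out(
  targets=[
    {"dp":[0.5,0.3,3.3],"yaw":0},
    {"dp":[1,0.6,8.2],"yaw":0},
    {"dp":[1.4,1,13.2],"yaw":0},
    {"dp":[1.8,1,18.1],"yaw":0},
    {"dp":[1.9,1,23],"yaw":0},
    {"dp":[1.9,1,28],"yaw":0},
    {"dp":[1.8,1,32],"yaw":0},
    {"dp":[1.5,1,36.2],"yaw":0},
    {"dp":[1.2,1,39.5],"yaw":0},
    {"dp":[0.8,1,42.8],"yaw":0},
    {"dp":[0.4,1,46.1],"yaw":0},
    {"dp":[0,1,49.4],"yaw":0},
  ],
)

```text
clock: 22.12
eef_pos: [453.4, -89.3, 114.9]
tcp_rot: [-3.141, 0.0, 2.9]
contact_force: [-2.6, 0.5, 7.0]
opening: 0.263
grasp_force: 60.4
```

```bash
python3 loc.py
```

```text
22.125 loc x,y -139.5824289105683 -60.163098056774004 z 114.91235150905482 yaw 166.14578593605668 [-2.6  0.5  7. ] [-0.09  0.07 -0.2 ] 0.26293663560907365 60.41002035140991
```

>>> carry_out(
  targets=[
    {"dp":[-0.4,0,2.5],"yaw":0},
    {"dp":[-0.9,0,5],"yaw":0},
    {"dp":[-1.4,0,7.5],"yaw":0},
    {"dp":[-1.9,0,10],"yaw":0},
    {"dp":[-2.4,0,12.5],"yaw":0},
    {"dp":[-2.9,0,14.5],"yaw":0},
    {"dp":[-3.2,0,16.1],"yaw":0},
    {"dp":[-3.2,0,16.1],"yaw":0},
    {"dp":[-3.2,0,16.1],"yaw":0},
    {"dp":[-3.2,0,16.1],"yaw":0},
  ],
)

```text
clock: 23.38
eef_pos: [456.6, -90.1, 99.0]
tcp_rot: [-3.141, 0.001, 2.9]
contact_force: [-2.8, 0.1, 8.3]
opening: 0.264
grasp_force: 62.1
```

```bash
python3 loc.py; python3 - <<'E'
from h import *
s=r.sense();T=cal("top");S=cal("scene")
a=cv2.cvtColor(r.grab_frame("top"),cv2.COLOR_RGB2BGR);b=cv2.cvtColor(r.grab_frame("scene"),cv2.COLOR_RGB2BGR)
im=np.zeros((600,800,3),np.uint8);im[:,:400]=cv2.resize(a[90:240,250:350],(400,600),interpolation=2)
im[:,400:]=cv2.resize(b[150:300,290:390],(400,600),interpolation=2)
cv2.imwrite("pics/c7.png",im)
E
```

```text
23.375 loc x,y -136.21897620557706 -60.14322953437529 z 99.00676888887145 yaw 166.15302443332067 [-2.8  0.1  8.3] [ 0.07  0.06 -0.1 ] 0.2638285156762396 62.12838292121887
```

View pics/c7.png

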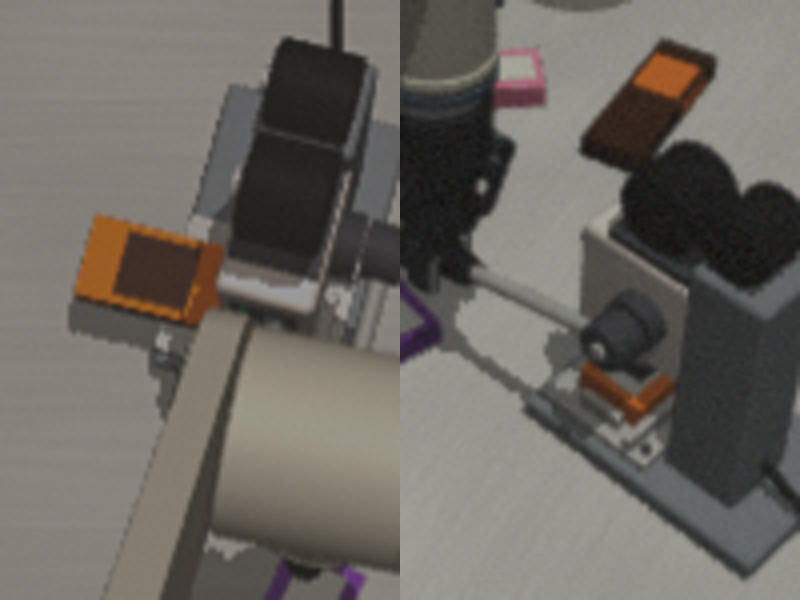

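The final view shows the carton on the bed under the head, with the lever held down at about 0.80 rad: the grip has come down 127 mm, and the force has risen as the type spring should make it. Handing in.

```bash
python3 -c "
from rig import r
print(r.sign_off())"
```

```text
the job is handed in; nothing more can be done
None
```

I handed the job in at about 23 s. The orange carton is on the coder bed with its date panel under the type block, and the gripper is holding the lever down at about 0.80 rad, roughly 4 mm of type-block push judged from lever travel and force. No verdict came back.

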